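# Swing out the drying rail and hang the sink caddy over it

### The arm

A 6-joint arm with a two-finger parallel gripper is mounted at the origin on the work surface. World frame = base frame: x ahead of the robot, y to its left, z up, the work surface at z = 0. Lengths are in m, angles in degrees, forces in N, time in s.
With the tool pointing down it reaches from about 0.375 to 0.9 m from the base axis. Payload 3.1 kg.
Tool frame: the origin (TCP) lies on the centre line of the jaws, within the pads' length; the fingertips stand 25 mm ahead of it and the grasp point (between the pads) lies 6 mm ahead of it; z points along the fingers, y is the line along which they close (so a half turn about z gives the same grasp; the last joint's range is limited). The gripper opens to 87 mm and grips with 3 to 60 N. Pads are 19 mm wide; open, the fingers measure 117 mm over their backs; the gripper's body (75 mm by 190 mm) begins 51 mm behind the grasp point.
Start: joints at [-79.154, 30.224, 82.088, -0, 67.689, -10.227], TCP at [0.225, -0.583, 0.248] pointing down, gripper open.
Joint ranges: [-176.69, 176.69], [-43.24, 126.21], [12.49, 139.97], [-82, 262], [0, 151.66], [-163.58, 163.58]. Speed limits (degrees/s): [159.86, 159.86, 180, 180, 180, 180].

### API

Orientations are given as a 3x3 rotation matrix whose columns are the frame's x, y, z axes.
In Python, from rig import * gives the robot as it stands.
- The arm moves only by the tool step_arm, never from a script. Its argument "steps" is a list of rows, each a list of 7 numbers: the shift along the tool's x, y, z normalised to -1 to 1, where 1 is 0.3 m, then the turn, a rotation vector about the tool's x, y, z normalised to -1 to 1, where 1 is 45 degrees, then the gripper's target within -1 to 1 (shut at 1, half-way at 0, fully open at -1). A call has 1 to 8 rows; each row is the pose to reach, as a shift and turn from the pose commanded when the call began, along the tool's axes at that moment; what a row does not reach only later rows make up. A row lasts 1/12 s, in which the tool goes at most 41.7 mm and 7.16 degrees, less where a joint would pass 70% of its speed; a pose out of reach is approached as far as the arm can. A call with a number of a shift or a turn outside -1 to 1 is refused whole. A call with a gripper value outside its range is refused whole. The fingers move at their own pace and stop on an object; the grip force is fixed at half the most. Time passes only in rows, so rows that repeat a pose let the fingers close. It gives the time, the measured TCP pose, the force, the opening and the grip force at its end, in the units of the state.
- read_state(): the state, without advancing time (a new reading comes with each control period).
- capture(name): name is "side" or "top" or "wrist"; returns a dict with "image" (400x640x3 uint8, red, green, blue), "vertical_fov" (degrees; the focal length in pixels is half the picture's height over the tangent of half this angle, whatever the lens; pixels are square), "cx", "cy" (the principal point, pixels), "k1" (the pictures are not rectified: a ray, as slopes to the right and down, at radius r is drawn at 1 + k1 r^2 times it, then the intrinsics apply), "world_from_camera" (4x4, takes a point from camera to world coordinates); the wrist camera has in their place "T_tool_cam" (4x4, takes a point from camera to tool coordinates, whose origin is the TCP and whose axes are the flange's). Camera axes: x right, y down, z forward; pixel columns grow to the right and rows downward; lengths in m; the calibration is good to about 2 mm. A picture is of the moment at which its call begins: read the wrist's pose just before it. There is no depth.
- hand_in(): hands the job in; it is judged then, once.
The state is a dict: "time_s": time; "joint_positions": joint angles; "qvel": joint speeds; "tau": joint torques, N m; "position": TCP position; "tcp_rot": TCP orientation; "force": force on the tool from outside, world axes, zero at the start; "moment": the same for the moment, N m; "opening": opening from 0.0 (shut) to 1.0 (fully open); "grasp_force": force on a finger pad.
Only numpy, scipy, OpenCV 4.12 (cv2) and the standard library are available. Lean on these libraries where they do the work, as an engineer would, in place of code of your own. Each camera call takes 0.05 s, during which the arm holds its last target. There are 200 camera calls.

### The job

Swing the drying rail round over the drainer board until it reaches its stop. Then hang the steel saddle caddy astride the middle of the rail, one leg on each side and in line with it, setting it down gently rather than dropping it. Leave the rail out at its stop and do not disturb the bowl, the soap bottle or the mug.

Things in the scene. Friction and masses are not known exactly. Their poses are not given: they have to be found in the camera images.
- rail (a joint): swing of the drying rail about its upright post: 0 = parked, pointing to the left (+y), off the drainer board; grows, counter-clockwise from above, to 1.571 = out at its stop, over the middle of the board and pointing roughly at the robot. Stays where it is left: friction 0.3 N m, about 1.5 N at 0.2 m from the post
- rail_mid (a point): middle of the rail, on its bar's axis: a level round steel bar, 14 mm in diameter, 170 mm above the worktop; x points along the bar away from the post, z up. The post's axis (the pivot) is 140 mm behind this point (-x); the bar ends in a 22 mm ball 130 mm ahead of it. The post is 18 mm thick (sleeve 26 mm), its top 30 mm above the bar's axis
- drainer: pale drainer board, 300 (its x) x 220 x 8 mm, fixed on the worktop, with the rail's post on it 120 mm from its centre along its +x (far side). Origin: centre of its underside
- caddy_mid (a point): centre of the loose steel saddle caddy, 60 mm above its underside: an arched sheet (upside-down U), 120 mm high, 90 mm long along its x, with two flat upright legs, 44 mm over their outer faces along its y, 38 mm inside. 0.22 to 0.45 kg. Starts upright on the worktop left or right of the board; both ways round are alike. Grip from above across the legs, 30 mm above this point
- caddy_top (a point): underside of the caddy's flat top, 57 mm above its centre, which rests on the bar when hung (the caddy's centre then 50 mm below the bar's axis). The sheet is 3 mm thick; the flat top is 22 mm wide, then slants out to the legs, straight from 13 mm below the caddy's top. A pocket at each leg's foot, walls 30 mm high, makes it 116 mm wide there
- bowl: empty blue plastic bowl, 150 mm across, 60 mm high, standing on the other side of the drainer board from the caddy; leave alone. Origin: centre of its underside
- soap: washing-up liquid bottle, 60 mm across, 170 mm high, at the far right; leave alone. Origin: centre of its underside
- mug: white mug, 80 mm across, 90 mm high, at the far left; leave alone. Origin: centre of its underside
There are look-alikes about, which are no part of the job. What is shaped like the part that bears caddy_mid but pink or yellow is not meant.

How it is judged (in metres and radians):
On the way, in this order (a step that is already met when the one before it is completed fails the run):
1. the rail is swung out to its stop (value of joint rail above 1.42 rad), for 0.2 s.
2. the caddy sits astride the middle of the rail (contact force between caddy and rail above 0.5 N and z of caddy_mid in the frame of rail_mid between -0.06 and -0.04 m and horizontal distance between caddy_mid and rail_mid below 0.05 m and angle between the x axis of caddy_mid and the x axis of rail_mid, either way round below 0.25 rad), for 0.2 s.
At the end, for the whole second after the job is handed in: The rail is out, within 0.15 rad of its stop; the caddy hangs at rest astride it, released: resting on the bar, its centre 40 to 60 mm below the bar's axis and within 50 mm of the rail's middle seen from above, in line with the bar within 0.25 rad and upright within 0.25 rad (all of step 2 and value of joint rail above 1.42 rad and angle between caddy_mid's own z axis and vertical below 0.25 rad and linear speed of caddy below 0.05 m/s); the robot touches nothing.
It fails at once if the caddy is dropped: it moves faster than 0.6 m/s (a fall of about 2 cm) while the fingers do not touch it (linear speed of caddy above 0.6 m/s and contact force between the fingers and caddy below 0.05 N).
It fails at once if the bowl is moved more than 30 mm (distance of bowl from where it was at the start of the episode above 0.03 m).
It fails at once if the soap bottle is moved more than 30 mm (distance of soap from where it was at the start of the episode above 0.03 m).
It fails at once if the mug is moved more than 30 mm (distance of mug from where it was at the start of the episode above 0.03 m).
It also fails if it takes over 61 s, if anything falls off the work surface, if the arm or the gripper's body presses on something with over 40 N, if the wrist force passes 120 N, or if a joint passes its speed limit or range.

## Working session

There is one attempt and no reset: what is moved stays moved. The work goes in short steps, Python scripts to look and compute and a tool call to move; the robot and the scene stay as the last step left them, time stands still between calls to the robot, and variables do not carry over. Pictures are saved under pics/ and viewed, at most 10 in all, crops included, and the job is handed in when it is done.

Besides the shell and the picture viewer there is one more tool, called after ">>>" as name(argument=value, ...), one argument or row to a line, values as JSON. step_arm: Moves the arm, as the interface text tells. Scaled input: -1 to 1 covers 0.3 m each way for a shift and 45 degrees each way for a turn. Its arguments: {"type":"object","properties":{"steps":{"type":"array"}},"required":["steps"]}

```bash
mkdir -p pics; cat > h.py <<'E'
from rig import *
import numpy as np, cv2
def save(n,f):
    c=capture(n); cv2.imwrite('pics/'+f+'.png',c['image'][:,:,::-1]); np.save('pics/'+f+'.npy',c,allow_pickle=True); return c
def load(f): return np.load('pics/'+f+'.npy',allow_pickle=True).item()
def intr(c):
    f=200/np.tan(np.radians(c['vertical_fov'])/2); return np.array([[f,0,c['cx']],[0,f,c['cy']],[0,0,1.]]), np.array([c['k1'],0,0,0,0.])
def pose(c,st=None):
    if 'world_from_camera' in c: return np.array(c['world_from_camera'])
    T=np.eye(4);T[:3,:3]=st['tcp_rot'];T[:3,3]=st['position'];return T@np.array(c['T_tool_cam'])
def ray(c,px,st=None):
    K,d=intr(c);T=pose(c,st)
    u=cv2.undistortPoints(np.array(px,float).reshape(-1,1,2),K,d).reshape(-1,2)
    v=np.c_[u,np.ones(len(u))]@T[:3,:3].T
    return T[:3,3],v
def onz(c,px,z,st=None):
    o,v=ray(c,px,st); return o+v*((z-o[2])/v[:,2:])
def proj(c,P,st=None):
    K,d=intr(c);T=np.linalg.inv(pose(c,st));P=np.array(P,float).reshape(-1,3)@T[:3,:3].T+T[:3,3]
    return cv2.projectPoints(P,np.zeros(3),np.zeros(3),K,d)[0].reshape(-1,2)
E
python3 - <<'E'
from h import *
a=save('top','t0');b=save('side','s0')
for c in(a,b):print(c['vertical_fov'],c['k1'],np.round(c['world_from_camera'],3).tolist())
s=read_state();print(s['time_s'],s['position'],s['tcp_rot'])
E
```

```text
52.16893500580616 -0.04253669728625364 [[0.019, -0.995, 0.101, 0.402], [-1.0, -0.019, 0.0, -0.043], [0.002, -0.101, -0.995, 1.303], [0.0, 0.0, 0.0, 1.0]]
53.84907686886566 0.00036468078540194686 [[-0.97, -0.186, 0.158, 0.34], [-0.243, 0.684, -0.688, 0.815], [0.02, -0.706, -0.708, 1.035], [0.0, 0.0, 0.0, 1.0]]
0.1 [ 0.22464795 -0.58255644  0.24666713] [[ 9.33116911e-01  3.59572932e-01 -3.70721113e-04]
 [ 3.59572952e-01 -9.33114967e-01  1.93658684e-03]
 [ 3.50418788e-04 -1.94036321e-03 -9.99998056e-01]]
```

View pics/t0.png

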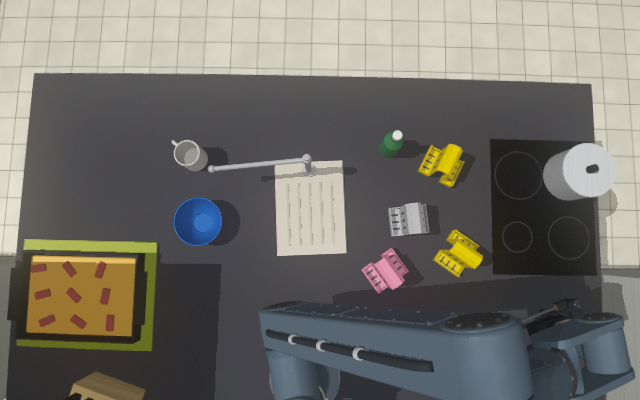

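View pics/s0.png

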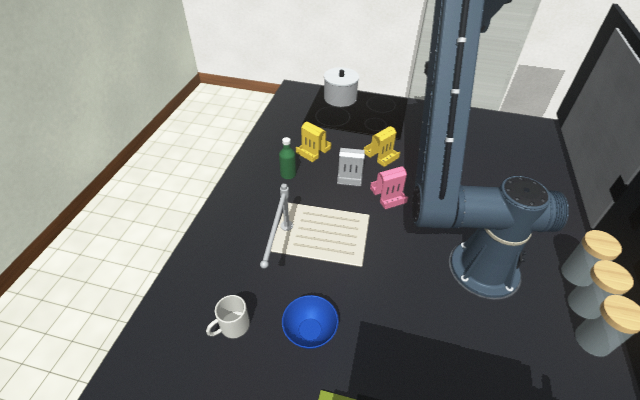

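Top view: grey steel caddy at (409,219); look-alikes are pink (386,270), yellow (441,164) and yellow (458,253). I choose the grey one. Rail: post at (307,158), ball at (211,168); bowl (198,221), mug (190,155), soap (391,143).

```bash
python3 - <<'E'
from h import *
a=load('t0');b=load('s0')
i=a['image'][130:300,340:490,::-1];j=b['image'][115:215,290:420,::-1]
i=cv2.resize(i,None,fx=3.4,fy=3.4,interpolation=2)[:578,:400+110];j=cv2.resize(j,None,fx=2.2,fy=2.2,interpolation=2)
o=np.zeros((580,800,3),np.uint8);o[:i.shape[0],:i.shape[1]]=i;o[:j.shape[0],512:512+j.shape[1]]=j
cv2.imwrite('pics/crop1.png',o)
f=lambda c,p,z:np.round(onz(c,[p],z)[0],3)
print('post',f(a,(307,158),.2),f(b,(284,187),.2),'ball',f(a,(211.5,168.5),.17),f(b,(264.5,264.5),.17))
hsv=cv2.cvtColor(a['image'],cv2.COLOR_RGB2HSV)
# drainer: pale, S small V high
m=cv2.inRange(hsv,(0,8,170),(40,70,255));m[:, :265]=0;m[:,355:]=0;m[:150]=0;m[265:]=0
cs=max(cv2.findContours(cv2.morphologyEx(m,3,np.ones((9,9))),0,1)[0],key=cv2.contourArea)
q=cv2.boxPoints(cv2.minAreaRect(cs));P=onz(a,q,.008);print('drainer',q.round(1).tolist(),P.round(3).tolist(),P.mean(0).round(3))
# caddy grey
m=cv2.inRange(hsv,(0,0,110),(180,45,255));m[:,:380]=0;m[:,435:]=0;m[:195]=0;m[245:]=0
cs=max(cv2.findContours(m,0,1)[0],key=cv2.contourArea)
q=cv2.boxPoints(cv2.minAreaRect(cs));print('caddy',q.round(1).tolist(),onz(a,q,.06).round(3).tolist())
for n,p,z in(('bowl',(198,221),.06),('mug',(188,153),.09),('soap',(397.5,134.5),.17),('pink',(398,262),.12),('y1',(453,164),.12),('y2',(465,240),.12)):print(n,f(a,p,z))
E
```

```text
post [0.647 0.    0.2  ] [0.649 0.012 0.2  ] ball [0.619 0.27  0.17 ] [0.618 0.273 0.17 ]
drainer [[273.29998779296875, 162.8000030517578], [341.8999938964844, 160.0], [345.6000061035156, 252.6999969482422], [277.0, 255.39999389648438]] [[0.672, 0.116, 0.008], [0.685, -0.105, 0.008], [0.389, -0.121, 0.008], [0.376, 0.095, 0.008]] [ 0.531 -0.004  0.008]
caddy [[387.0, 205.60000610351562], [425.0, 200.89999389648438], [428.8999938964844, 231.89999389648438], [390.79998779296875, 236.60000610351562]] [[0.535, -0.243, 0.06], [0.552, -0.36, 0.06], [0.457, -0.371, 0.06], [0.44, -0.255, 0.06]]
bowl [0.476 0.334 0.06 ]
mug [0.681 0.366 0.09 ]
soap [ 0.727 -0.255  0.17 ]
pink [ 0.366 -0.265  0.12 ]
y1 [ 0.656 -0.429  0.12 ]
y2 [ 0.432 -0.461  0.12 ]
```

View pics/crop1.png

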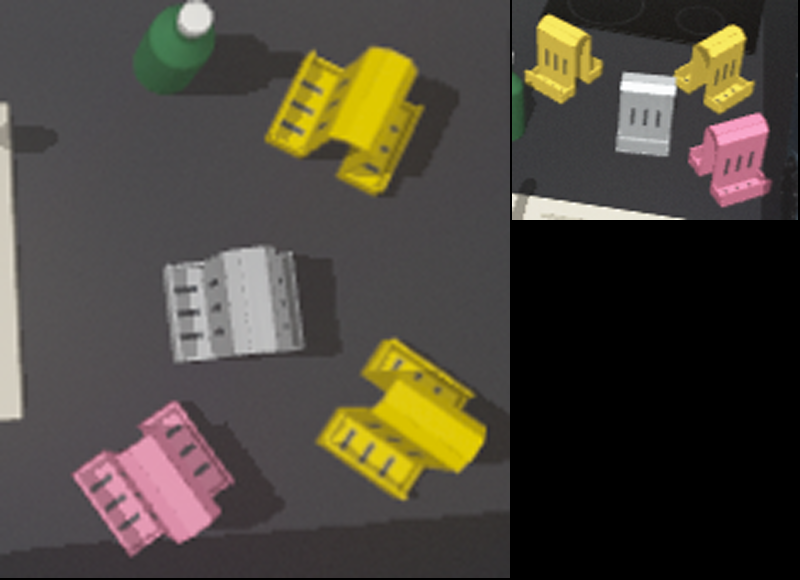

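Crop: the grey caddy stands among one pink and two yellow look-alikes, its ridge roughly along world x (about 7°), centre near (413,218) in the top picture. First I swing the rail: travel to behind it with the fingers shut.

>>> step_arm(
  steps=[
    [0.77,-0.62,-0.06,0,0,0,1],
    [0.77,-0.62,-0.06,0,0,0,1],
    [0.77,-0.62,-0.06,0,0,0,1],
    [0.77,-0.62,-0.06,0,0,0,1],
    [0.77,-0.62,-0.06,0,0,0,1],
    [0.77,-0.62,-0.06,0,0,0,1],
    [0.77,-0.62,-0.06,0,0,0,1],
    [0.77,-0.62,-0.06,0,0,0,1],
  ],
)

```text
time_s: 0.77
position: [0.3749, -0.32, 0.2654]
tcp_rot: [[0.931, 0.364, -0.0], [0.364, -0.931, 0.005], [0.001, -0.005, -1.0]]
force: [-0.4, 0.1, 1.0]
opening: 0.48
grasp_force: 0.0
```

>>> step_arm(
  steps=[
    [0.77,-0.62,0,0,0,0,1],
    [0.77,-0.62,0,0,0,0,1],
    [0.77,-0.62,0,0,0,0,1],
    [0.77,-0.62,0,0,0,0,1],
    [0.77,-0.62,0,0,0,0,1],
    [0.77,-0.62,0,0,0,0,1],
    [0.77,-0.62,0,0,0,0,1],
    [0.77,-0.62,0,0,0,0,1],
  ],
)

```text
time_s: 1.43
position: [0.5244, -0.0648, 0.2654]
tcp_rot: [[0.931, 0.365, 0.002], [0.365, -0.931, 0.002], [0.003, -0.002, -1.0]]
force: [1.3, -1.3, 0.5]
opening: 0.009
grasp_force: 0.0
```

>>> step_arm(
  steps=[
    [0.77,-0.62,0,0,0,0.31,1],
    [0.77,-0.62,0,0,0,0.31,1],
    [0.77,-0.62,0,0,0,0.31,1],
    [0.77,-0.62,0,0,0,0.31,1],
    [0.77,-0.62,0,0,0,0.31,1],
    [0.77,-0.62,0,0,0,0.31,1],
    [0.77,-0.62,0,0,0,0.31,1],
    [0.77,-0.62,0,0,0,0.31,1],
  ],
)

```text
time_s: 2.1
position: [0.6729, 0.1912, 0.2647]
tcp_rot: [[0.992, 0.128, 0.002], [0.128, -0.992, 0.002], [0.002, -0.002, -1.0]]
force: [0.7, -0.6, 0.7]
opening: 0.005
grasp_force: 0.0
```

>>> step_arm(
  steps=[
    [0,0,0.1,0,0,0,1],
    [0,0,0.2,0,0,0,1],
    [0,0,0.29,0,0,0,1],
    [0,0,0.29,0,0,0,1],
  ],
)

```text
time_s: 2.43
position: [0.6663, 0.1853, 0.1713]
tcp_rot: [[0.992, 0.124, -0.014], [0.124, -0.992, -0.002], [-0.014, 0.0, -1.0]]
force: [-0.6, -0.8, -1.0]
opening: 0.004
grasp_force: 0.0
```

```bash
cat >> h.py <<'E'
def rel(P,st=None,P0=None):
    "world points -> normalised tool shifts from P0 (default: measured)"
    st=st or read_state(); P0=st['position'] if P0 is None else P0
    return ((np.array(P)-P0)@np.array(st['tcp_rot'])/.3).round(3)
E
python3 - <<'E'
from h import *
s=read_state();c=np.array([.649,.004]);p=s['position']
d=p[:2]-c;r=np.hypot(*d);a0=np.degrees(np.arctan2(d[1],d[0]));print(p,r,a0,s['force'])
A=np.radians(a0+np.arange(0,106,5.));W=np.c_[c[0]+r*np.cos(A),c[1]+r*np.sin(A),0*A+p[2]]
for k in(0,8,16):print(rel(W[k+1:k+9],s,W[k])[:,:2].tolist())
E
```

```text
[0.66634912 0.18526378 0.17129348] 0.18209214797910644 84.53275922370516 [-0.58838588 -0.81325148 -1.04224793]
[[-0.052, -0.009], [-0.105, -0.014], [-0.158, -0.014], [-0.211, -0.009], [-0.263, -0.0], [-0.314, 0.013], [-0.364, 0.031], [-0.412, 0.054]]
[[-0.046, 0.026], [-0.089, 0.057], [-0.13, 0.091], [-0.167, 0.128], [-0.201, 0.169], [-0.232, 0.212], [-0.258, 0.258], [-0.281, 0.306]]
[[-0.018, 0.05], [-0.032, 0.101], [-0.041, 0.153], [-0.046, 0.206], [-0.046, 0.259]]
```

>>> step_arm(
  steps=[
    [-0.05,-0.01,0,0,0,0,1],
    [-0.105,-0.014,0,0,0,0,1],
    [-0.16,-0.014,0,0,0,0,1],
    [-0.21,-0.01,0,0,0,0,1],
    [-0.26,0,0,0,0,0,1],
    [-0.315,0.013,0,0,0,0,1],
    [-0.365,0.03,0,0,0,0,1],
    [-0.41,0.055,0,0,0,0,1],
  ],
)

```text
time_s: 3.1
position: [0.5523, 0.1546, 0.1805]
tcp_rot: [[0.992, 0.124, 0.006], [0.124, -0.992, 0.001], [0.006, 0.0, -1.0]]
force: [2.1, 1.3, 0.3]
opening: 0.005
grasp_force: 1.1
```

>>> step_arm(
  steps=[
    [-0.045,0.025,0,0,0,0,1],
    [-0.09,0.055,0,0,0,0,1],
    [-0.13,0.09,0,0,0,0,1],
    [-0.165,0.13,0,0,0,0,1],
    [-0.2,0.17,0,0,0,0,1],
    [-0.23,0.21,0,0,0,0,1],
    [-0.26,0.26,0,0,0,0,1],
    [-0.28,0.305,0,0,0,0,1],
  ],
)

```text
time_s: 3.77
position: [0.4803, 0.0527, 0.1803]
tcp_rot: [[0.992, 0.123, 0.005], [0.123, -0.992, 0.0], [0.005, 0.001, -1.0]]
force: [2.5, 1.5, 1.2]
opening: 0.004
grasp_force: 1.0
```

>>> step_arm(
  steps=[
    [-0.018,0.05,0,0,0,0,1],
    [-0.03,0.1,0,0,0,0,1],
    [-0.04,0.13,0,0,0,0,1],
    [-0.04,0.16,0,0,0,0,1],
  ],
)

```text
time_s: 4.1
position: [0.4729, 0.0067, 0.1798]
tcp_rot: [[0.993, 0.117, 0.001], [0.117, -0.993, 0.008], [0.002, -0.008, -1.0]]
force: [3.0, 37.1, 12.8]
opening: 0.007
grasp_force: 18.8
```

At the stop (37 N). Back off, rise and look.

>>> step_arm(
  steps=[
    [0,-0.08,0,0,0,0,1],
    [0,-0.16,0,0,0,0,1],
    [0,-0.16,-0.1,0,0,0,1],
    [0,-0.16,-0.2,0,0,0,1],
    [0,-0.16,-0.3,0,0,0,1],
    [0,-0.16,-0.4,0,0,0,1],
    [0,-0.16,-0.4,0,0,0,1],
  ],
)

```text
time_s: 4.68
position: [0.4703, 0.0518, 0.3047]
tcp_rot: [[0.992, 0.125, 0.013], [0.125, -0.992, -0.002], [0.012, 0.004, -1.0]]
force: [0.3, 0.2, -0.2]
opening: 0.006
grasp_force: 0.0
```

```bash
python3 - <<'E'
from h import *
s=read_state();print(s['position'])
w=save('wrist','w1');np.save('pics/w1s.npy',s,allow_pickle=True);b=save('side','s1')
o=np.hstack([cv2.resize(c['image'][:,:,::-1],None,fx=.625,fy=.625,interpolation=3) for c in(w,b)])
cv2.imwrite('pics/p2.png',o);print(w['T_tool_cam'],w['vertical_fov'])
E
```

```text
[0.47033191 0.05179849 0.30469456]
[[-5.69624226e-04 -9.67372192e-01 -2.53358872e-01  6.87371629e-02]
 [ 9.99999479e-01 -3.36461129e-04 -9.63616501e-04  1.25434473e-04]
 [ 8.46930394e-04 -2.53359289e-01  9.67371880e-01 -1.36832084e-01]
 [ 0.00000000e+00  0.00000000e+00  0.00000000e+00  1.00000000e+00]] 61.708922637099484
```

View pics/p2.png

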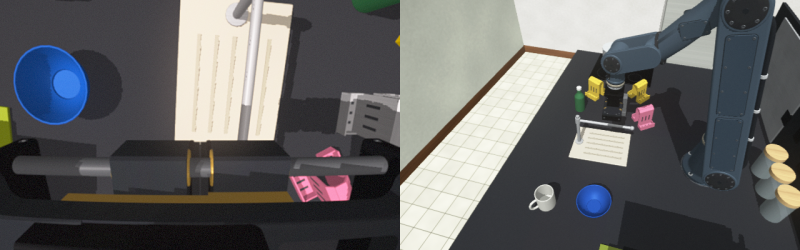

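The rail (wrist panel) now lies over the board, from post (235,12) down to about (245,135); the steel caddy is at the right edge (370,115). Move over towards it.

>>> step_arm(
  steps=[
    [-0.25,1,0,0,0,0,-1],
    [-0.25,1,0,0,0,0,-1],
    [-0.25,1,0,0,0,0,-1],
    [-0.25,1,0,0,0,0,-1],
    [-0.25,1,0,0,0,0,-1],
    [-0.25,1,0,0,0,0,-1],
    [-0.25,1,0,0,0,0,-1],
    [-0.25,1,0,0,0,0,-1],
  ],
)

```text
time_s: 5.45
position: [0.4283, -0.2594, 0.297]
tcp_rot: [[0.993, 0.12, -0.002], [0.12, -0.993, -0.001], [-0.002, 0.001, -1.0]]
force: [0.7, 0.1, 1.1]
opening: 0.523
grasp_force: 0.0
```

>>> step_arm(
  steps=[
    [0,0.15,0,0,0,0,-1],
    [0,0.15,0,0,0,0,-1],
    [0,0.15,0,0,0,0,-1],
    [0,0.15,0,0,0,0,-1],
  ],
)

```text
time_s: 5.78
position: [0.4341, -0.2985, 0.2969]
tcp_rot: [[0.992, 0.123, -0.003], [0.123, -0.992, 0.004], [-0.003, -0.004, -1.0]]
force: [-0.5, -0.6, 0.2]
opening: 0.836
grasp_force: 0.0
```

```bash
python3 - <<'E'
from h import *
s=read_state();print(s['position'],s['time_s'])
w=save('wrist','w2');np.save('pics/w2s.npy',s,allow_pickle=True);a=save('top','t2')
o=np.hstack([w['image'][:,:,::-1][:250,100:540],cv2.resize(a['image'][140:270,250:370,::-1],None,fx=1.92,fy=1.92,interpolation=2)[:250]])
cv2.imwrite('pics/p3.png',o)
E
```

```text
[ 0.43412208 -0.29846825  0.296861  ] 5.7833
```

View pics/p3.png

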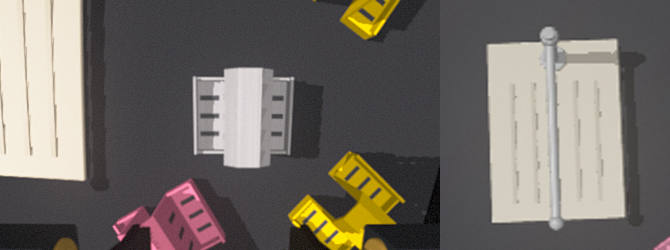

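Wrist panel: the caddy's ridge spans (224..272, 67..168) in the crop (+100 px in x), pockets left and right; the ridge runs nearly vertical in the picture. Top panel: rail from post (548,33) to ball (556,224).

```bash
python3 - <<'E'
from h import *
w=load('w2');s=np.load('pics/w2s.npy',allow_pickle=True).item();a=load('t2')
print('cal check drainer corner', onz(w,[(184.5,180)],.008,s)[0].round(3), onz(a,[(621-440)/1.92+250 and ((621-440)/1.92+250,217/1.92+140)],.008)[0].round(3))
hs=cv2.cvtColor(w['image'],cv2.COLOR_RGB2HSV)
m=cv2.inRange(hs,(0,0,100),(180,40,255));m[:,:270]=0;m[:,410:]=0;m[:40]=0;m[185:]=0
g=np.where(m>0)
# ridge: rows at extreme ends (only the top reaches there); per-row extents
for r in range(60,175,6):
    x=np.where(m[r])[0]; print(r,(x.min(),x.max()) if len(x) else None,end='; ')
print()
cs=max(cv2.findContours(m,0,1)[0],key=cv2.contourArea);R=cv2.minAreaRect(cs);q=cv2.boxPoints(R)
print('box',q.round(1).tolist())
P=onz(w,[(348,167),(348,68)],.12,s);print('ridge',P.round(4).tolist(),P.mean(0))
Q=onz(w,[(294,77),(393,77),(293,157),(393,157)],.03,s);print('pockets',Q.round(4).tolist(),Q.mean(0))
print('top view ridge ctr (t0)',onz(load('t0'),[(413.5,218.2)],.12))
# rail
p=onz(a,[(306.25,157.2)],.2)[0];b=onz(a,[(310.4,256.7)],.17)[0];d=b-p;print('post',p,'ball',b,np.hypot(*d[:2]),np.degrees(np.arctan2(d[1],d[0])))
# bar line from per-row centres of bright bar, z=.177
gy=cv2.cvtColor(a['image'],cv2.COLOR_RGB2GRAY);hs=cv2.cvtColor(a['image'],cv2.COLOR_RGB2HSV)
print([int(v) for v in gy[200,300:318]],[int(v) for v in hs[200,300:318,1]])
E
```

```text
cal check drainer corner [ 0.389 -0.123  0.008] [ 0.387 -0.117  0.008]
60 None; 66 None; 72 (np.int64(323), np.int64(373)); 78 (np.int64(292), np.int64(394)); 84 (np.int64(292), np.int64(393)); 90 (np.int64(292), np.int64(392)); 96 (np.int64(293), np.int64(392)); 102 (np.int64(293), np.int64(392)); 108 (np.int64(293), np.int64(392)); 114 (np.int64(293), np.int64(391)); 120 (np.int64(293), np.int64(391)); 126 (np.int64(293), np.int64(391)); 132 (np.int64(293), np.int64(390)); 138 (np.int64(293), np.int64(390)); 144 (np.int64(293), np.int64(390)); 150 (np.int64(293), np.int64(389)); 156 (np.int64(323), np.int64(370)); 162 (np.int64(323), np.int64(369)); 168 (np.int64(337), np.int64(358)); 174 None; 
box [[292.0, 67.0], [394.0, 67.0], [394.0, 168.0], [292.0, 168.0]]
ridge [[0.4507, -0.3225, 0.12], [0.539, -0.3099, 0.12]] [ 0.4948572  -0.31618609  0.12      ]
pockets [[0.5321, -0.2552, 0.03], [0.5463, -0.3683, 0.03], [0.4396, -0.2637, 0.03], [0.4547, -0.3842, 0.03]] [ 0.49319281 -0.31782178  0.03      ]
top view ridge ctr (t0) [[ 0.49301051 -0.31051     0.12      ]]
post [0.64938099 0.00214844 0.2       ] ball [ 0.37751344 -0.01437949  0.17      ] 0.2723694890119549 -176.52103927324532
[163, 198, 205, 205, 205, 204, 188, 214, 194, 168, 134, 196, 205, 204, 205, 204, 204, 204] [26, 24, 22, 22, 22, 22, 5, 0, 1, 0, 4, 22, 22, 22, 21, 22, 23, 23]
```

>>> step_arm(
  steps=[
    [0.1,0.05,0,0,0,0,-1],
    [0.19,0.086,0.08,0,0,0,-1],
    [0.19,0.086,0.2,0,0,0,-1],
    [0.19,0.086,0.32,0,0,0,-1],
    [0.19,0.086,0.45,0,0,0,-1],
    [0.19,0.086,0.45,0,0,0,-1],
    [0.19,0.086,0.45,0,0,0,-1],
    [0.19,0.086,0.45,0,0,0,-1],
  ],
)

```text
time_s: 6.55
position: [0.496, -0.3177, 0.1653]
tcp_rot: [[0.992, 0.125, 0.002], [0.125, -0.992, -0.002], [0.002, 0.002, -1.0]]
force: [-0.1, 0.3, 0.9]
opening: 1.0
grasp_force: 0.0
```

```bash
python3 - <<'E'
from h import *
s=read_state();print(s['position'],s['tcp_rot'],rel([[.494,-.317,.096]],s))
w=save('wrist','w3');cv2.imwrite('pics/p4.png',w['image'][:,:,::-1])
E
```

```text
[ 0.49597662 -0.31772277  0.16532246] [[ 0.99213759  0.12513829  0.00184564]
 [ 0.12514131 -0.9921376  -0.00162308]
 [ 0.00162801  0.00184128 -0.99999698]] [[-0.007 -0.004  0.231]]
```

View pics/p4.png

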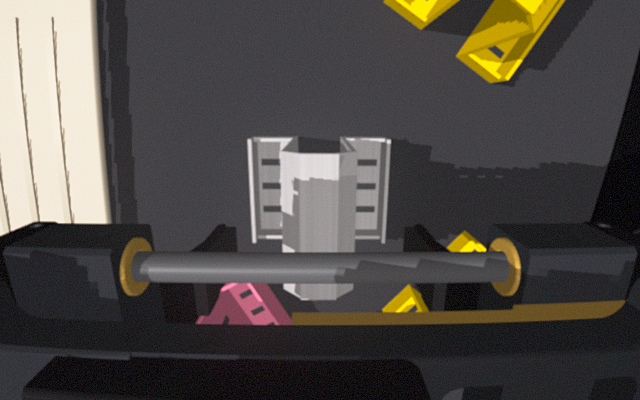

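The ridge (282..355, centre 318) lies midway between the jaws (135..504), aligned. Descend and grip.

>>> step_arm(
  steps=[
    [-0.005,0,0.07,0,0,0,-1],
    [-0.005,0,0.14,0,0,0,-1],
    [-0.005,0,0.19,0,0,0,-1],
    [-0.005,0,0.23,0,0,0,-1],
    [-0.005,0,0.23,0,0,0,-1],
    [-0.005,0,0.23,0,0,0,-1],
  ],
)

```text
time_s: 7.1
position: [0.4942, -0.3185, 0.0959]
tcp_rot: [[0.992, 0.124, 0.002], [0.124, -0.992, -0.001], [0.001, 0.002, -1.0]]
force: [0.0, 0.3, -0.4]
opening: 0.997
grasp_force: 0.0
```

>>> step_arm(
  steps=[
    [0,0,0,0,0,0,1],
    [0,0,0,0,0,0,1],
    [0,0,0,0,0,0,1],
    [0,0,0,0,0,0,1],
    [0,0,0,0,0,0,1],
    [0,0,0,0,0,0,1],
    [0,0,0,0,0,0,1],
    [0,0,0,0,0,0,1],
  ],
)

```text
time_s: 7.77
position: [0.4933, -0.3175, 0.0945]
tcp_rot: [[0.992, 0.124, -0.001], [0.124, -0.992, 0.001], [-0.0, -0.001, -1.0]]
force: [-0.0, 1.1, 0.9]
opening: 0.5
grasp_force: 29.8
```

>>> step_arm(
  steps=[
    [0,0,-0.04,0,0,0,1],
    [0,0,-0.12,0,0,0,1],
    [0,0,-0.22,0,0,0,1],
    [0,0,-0.32,0,0,0,1],
    [0,0,-0.42,0,0,0,1],
    [0,0,-0.52,0,0,0,1],
    [0,0,-0.62,0,0,0,1],
    [0,0,-0.72,0,0,0,1],
  ],
)

```text
time_s: 8.43
position: [0.4927, -0.3173, 0.3121]
tcp_rot: [[0.992, 0.124, -0.001], [0.124, -0.992, 0.001], [-0.001, -0.001, -1.0]]
force: [0.6, -1.0, -3.5]
opening: 0.502
grasp_force: 29.8
```

```bash
python3 - <<'E'
from h import *
s=read_state();print(s['position'],s['force'],s['grasp_force'],s['opening'],rel([[.509,-.006,.31]],s))
E
```

```text
[ 0.49270623 -0.31733546  0.31211604] [ 0.61238432 -1.02714889 -3.5320995 ] 29.81691444580065 0.5024253672074606 [[ 0.183 -1.023  0.008]]
```

>>> step_arm(
  steps=[
    [0.02,-0.05,0,0,0,0.01,1],
    [0.04,-0.15,0,0,0,0.03,1],
    [0.06,-0.26,0,0,0,0.05,1],
    [0.08,-0.37,0,0,0,0.08,1],
    [0.09,-0.48,0,0,0,0.08,1],
    [0.09,-0.55,0,0,0,0.08,1],
    [0.09,-0.6,0,0,0,0.08,1],
    [0.09,-0.6,0,0,0,0.08,1],
  ],
)

```text
time_s: 9.1
position: [0.4965, -0.1327, 0.3106]
tcp_rot: [[0.998, 0.064, -0.002], [0.064, -0.998, 0.002], [-0.002, -0.002, -1.0]]
force: [-0.1, 0.1, -2.7]
opening: 0.505
grasp_force: 29.9
```

>>> step_arm(
  steps=[
    [0.02,-0.05,0,0,0,0,1],
    [0.05,-0.15,0,0,0,0,1],
    [0.07,-0.25,0,0,0,0,1],
    [0.085,-0.35,0,0,0,0,1],
    [0.085,-0.42,0,0,0,0,1],
    [0.085,-0.42,0,0,0,0,1],
    [0.085,-0.42,0,0,0,0,1],
  ],
)

```text
time_s: 9.68
position: [0.5158, -0.0088, 0.3106]
tcp_rot: [[0.998, 0.063, 0.0], [0.063, -0.998, -0.001], [0.0, 0.001, -1.0]]
force: [-0.1, 0.2, -4.6]
opening: 0.501
grasp_force: 29.9
```

```bash
python3 - <<'E'
from h import *
s=read_state();print(s['position'],s['tcp_rot'],s['force'],rel([[.509,-.006,.31]],s))
w=save('wrist','w5');np.save('pics/w5s.npy',s,allow_pickle=True);b=save('side','s5')
o=np.vstack([w['image'][:300,:,::-1],cv2.resize(b['image'][120:270,220:540,::-1],None,fx=2,fy=2,interpolation=2)])
cv2.imwrite('pics/p5.png',o)
E
```

```text
[ 0.5158369  -0.00881822  0.31059867] [[ 9.98005209e-01  6.31315451e-02  1.03929104e-04]
 [ 6.31316264e-02 -9.98004393e-01 -1.27680905e-03]
 [ 2.31147739e-05  1.28082330e-03 -9.99999179e-01]] [-0.09895686  0.15371496 -4.59740738] [[-0.022 -0.011  0.002]]
```

View pics/p5.png

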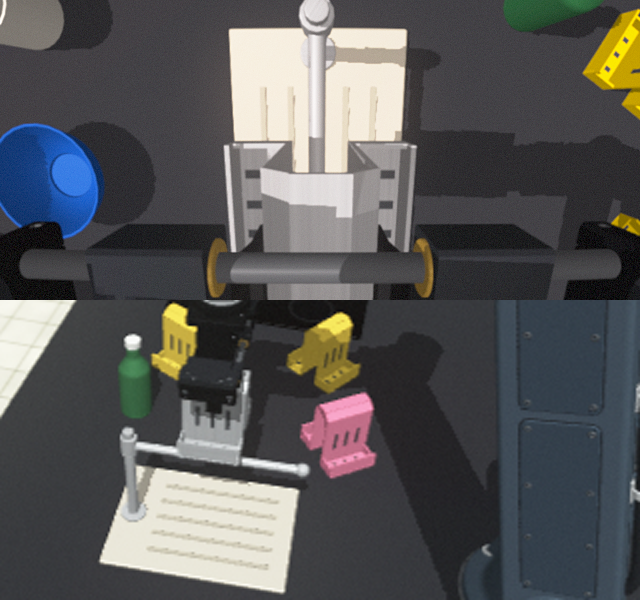

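The bar (x≈309..325) runs vertically under the caddy's ridge (centre x≈320), aligned; the post top is at (317,12). Measure the bar from this view.

```bash
python3 - <<'E'
from h import *
w=load('w5');s=np.load('pics/w5s.npy',allow_pickle=True).item()
R=np.array(s['tcp_rot'])
P=onz(w,[(316.8,60),(316.8,150)],.17,s);Q=onz(w,[(317.5,12)],.2,s)
print('bar tool y (mm)',((P-s['position'])@R*1e3).round(1).tolist(),P.round(4).tolist(),'post',Q.round(3))
print('ridge tool',((onz(w,[(260,200),(380,200)],.31-.035+.047,s)-s['position'])@R*1e3).round(1).tolist())
g=cv2.cvtColor(w['image'],cv2.COLOR_RGB2HSV)
for r in(60,110,150):print(r,g[r,302:334,1].tolist())
E
```

```text
bar tool y (mm) [[105.2, -2.4, 140.6], [34.5, -2.6, 140.6]] [[0.6207, 0.0001, 0.17], [0.5501, -0.0042, 0.17]] post [[0.648 0.001 0.2  ]]
ridge tool [[33.8, -23.3, -11.4], [33.8, 23.5, -11.4]]
60 [14, 5, 8, 6, 7, 7, 12, 16, 7, 6, 6, 3, 3, 4, 4, 4, 10, 12, 13, 11, 11, 15, 18, 14, 9, 10, 9, 11, 8, 15, 11, 20]
110 [25, 23, 25, 26, 25, 24, 26, 14, 12, 6, 5, 3, 3, 4, 6, 6, 8, 13, 9, 12, 11, 15, 17, 40, 32, 25, 24, 24, 23, 27, 25, 25]
150 [24, 25, 22, 26, 24, 29, 41, 26, 13, 16, 14, 15, 12, 16, 11, 14, 19, 16, 15, 15, 17, 15, 23, 42, 28, 24, 25, 24, 25, 25, 25, 26]
```

>>> step_arm(
  steps=[
    [-0.01,-0.004,0.03,0,0,0,1],
    [-0.022,-0.008,0.1,0,0,0,1],
    [-0.022,-0.008,0.17,0,0,0,1],
    [-0.022,-0.008,0.24,0,0,0,1],
    [-0.022,-0.008,0.31,0,0,0,1],
    [-0.022,-0.008,0.38,0,0,0,1],
    [-0.022,-0.008,0.44,0,0,0,1],
    [-0.022,-0.008,0.46,0,0,0,1],
  ],
)

```text
time_s: 10.45
position: [0.507, -0.0076, 0.1696]
tcp_rot: [[0.998, 0.06, -0.006], [0.06, -0.998, 0.001], [-0.006, -0.001, -1.0]]
force: [0.0, 0.1, -3.5]
opening: 0.505
grasp_force: 29.9
```

>>> step_arm(
  steps=[
    [0,0,0.01,0,0,0,1],
    [0,0,0.02,0,0,0,1],
    [0,0,0.03,0,0,0,1],
    [0,0,0.03,0,0,0,1],
  ],
)

```text
time_s: 10.78
position: [0.5094, -0.007, 0.1639]
tcp_rot: [[0.998, 0.061, 0.001], [0.061, -0.998, -0.0], [0.001, 0.0, -1.0]]
force: [-0.8, 0.4, -3.7]
opening: 0.502
grasp_force: 29.9
```

Expect contact near z = 0.155; go down in 2 mm steps.

>>> step_arm(
  steps=[
    [0,0,0.008,0,0,0,1],
    [0,0,0.015,0,0,0,1],
    [0,0,0.02,0,0,0,1],
    [0,0,0.024,0,0,0,1],
    [0,0,0.024,0,0,0,1],
    [0,0,0.024,0,0,0,1],
  ],
)

```text
time_s: 11.28
position: [0.5089, -0.0067, 0.1563]
tcp_rot: [[0.998, 0.062, -0.0], [0.062, -0.998, -0.0], [-0.0, -0.0, -1.0]]
force: [-0.5, -0.8, -3.5]
opening: 0.5
grasp_force: 29.9
```

>>> step_arm(
  steps=[
    [0,0,0.004,0,0,0,1],
    [0,0,0.008,0,0,0,1],
    [0,0,0.008,0,0,0,1],
    [0,0,0.008,0,0,0,1],
  ],
)

```text
time_s: 11.62
position: [0.5091, -0.0067, 0.1542]
tcp_rot: [[0.998, 0.061, 0.0], [0.061, -0.998, -0.0], [0.0, 0.0, -1.0]]
force: [-0.6, 0.8, -0.2]
opening: 0.505
grasp_force: 29.8
```

Force lifting off: contact begun. A touch more, then check the force.

>>> step_arm(
  steps=[
    [0,0,0.003,0,0,0,1],
    [0,0,0.004,0,0,0,1],
    [0,0,0.004,0,0,0,1],
    [0,0,0.004,0,0,0,1],
  ],
)

```text
time_s: 11.95
position: [0.5091, -0.0067, 0.1541]
tcp_rot: [[0.998, 0.062, 0.001], [0.062, -0.998, -0.0], [0.001, 0.0, -1.0]]
force: [-2.7, 0.7, 9.0]
opening: 0.501
grasp_force: 29.8
```

```bash
python3 - <<'E'
from h import *
s=read_state();print(s['position'],s['force'],s['moment'])
w=save('wrist','w6');b=save('side','s6')
o=np.vstack([w['image'][:300,:,::-1],cv2.resize(b['image'][120:270,220:540,::-1],None,fx=2,fy=2,interpolation=2)])
cv2.imwrite('pics/p6.png',o)
E
```

```text
[ 0.50913384 -0.00671596  0.15413355] [-2.66665072  0.68716158  8.96165784] [ 0.11257788  0.47023123 -0.02667486]
```

View pics/p6.png

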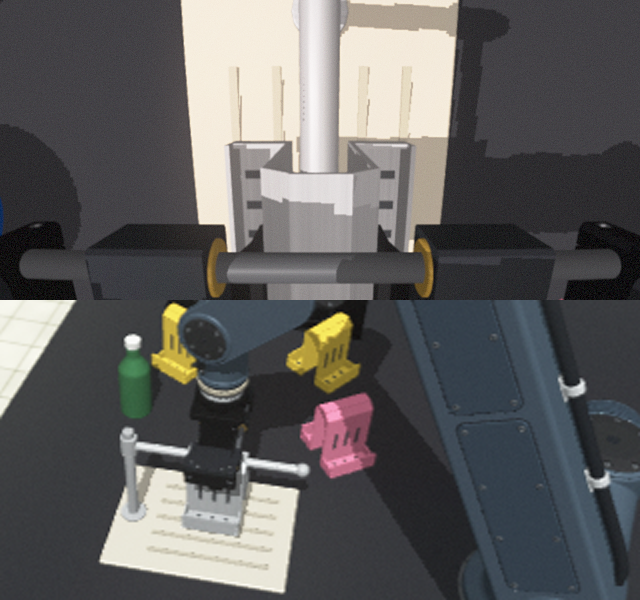

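The bar enters the arch centrally (x≈320 under ridge 262..378), and 12 N is borne by the bar. Release and rise.

>>> step_arm(
  steps=[
    [0,0,-0.004,0,0,0,0.8],
    [0,0,-0.004,0,0,0,-0.2],
    [0,0,-0.004,0,0,0,-0.4],
    [0,0,-0.004,0,0,0,-0.6],
    [0,0,-0.004,0,0,0,-1],
    [0,0,-0.004,0,0,0,-1],
    [0,0,-0.004,0,0,0,-1],
    [0,0,-0.004,0,0,0,-1],
  ],
)

```text
time_s: 12.72
position: [0.5089, -0.0067, 0.1539]
tcp_rot: [[0.998, 0.061, -0.0], [0.061, -0.998, 0.0], [-0.0, -0.0, -1.0]]
force: [0.1, 0.2, -0.2]
opening: 0.944
grasp_force: 0.0
```

>>> step_arm(
  steps=[
    [0,0,-0.03,0,0,0,-1],
    [0,0,-0.1,0,0,0,-1],
    [0,0,-0.18,0,0,0,-1],
    [0,0,-0.27,0,0,0,-1],
    [0,0,-0.36,0,0,0,-1],
    [0,0,-0.45,0,0,0,-1],
    [0,0,-0.5,0,0,0,-1],
    [0,0,-0.5,0,0,0,-1],
  ],
)

```text
time_s: 13.38
position: [0.5111, -0.0071, 0.3084]
tcp_rot: [[0.998, 0.062, 0.009], [0.062, -0.998, -0.002], [0.009, 0.003, -1.0]]
force: [-0.2, -0.1, -0.1]
opening: 0.998
grasp_force: 0.0
```

```bash
python3 - <<'E'
from h import *
s=read_state();print(s['position'],s['force'],s['opening'],s['time_s'])
w=save('wrist','w7');b=save('side','s7');np.save('pics/w7s.npy',s,allow_pickle=True)
o=np.vstack([w['image'][:300,:,::-1],cv2.resize(b['image'][120:270,220:540,::-1],None,fx=2,fy=2,interpolation=2)])
cv2.imwrite('pics/p7.png',o)
E
```

```text
[ 0.51108177 -0.00710593  0.30844482] [-0.2067082  -0.12515534 -0.14106606] 0.997817392559887 13.3833
```

View pics/p7.png

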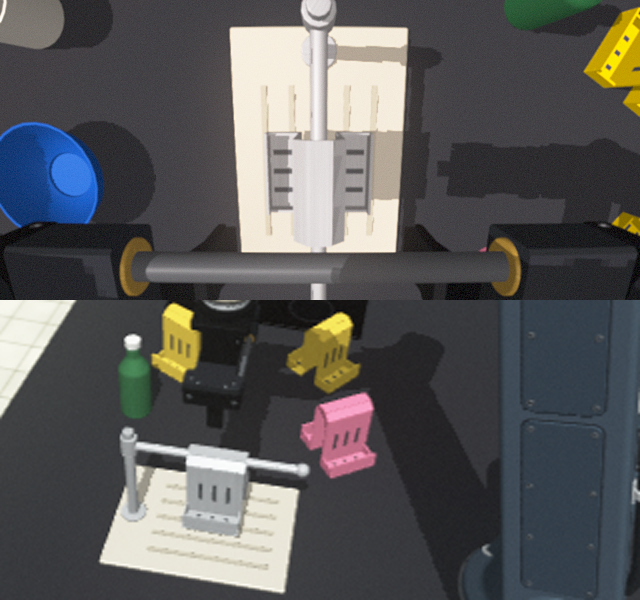

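The caddy hangs astride the rail, upright and in line with it (ridge 293..346 centred on the bar at 319), the rail is still out, and the gripper is clear. Handing in.

```bash
python3 -c "
from rig import *
print(hand_in())"
```

```text
the job is handed in; nothing more can be done
None
```

The rail is out at its stop and the steel caddy hangs astride its middle, released and in line, with the bowl, soap bottle and mug not touched; I handed the job in after about 13 s of robot time, and no verdict came back.

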